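# Seat a deep-well block in its bench fixture

### The job

Push the blue well block along the bench until it sits fully home in the corner of the metal fixture, its long side flat against the long back rail and its short side against the side rail, and push the orange slide clamp along the back rail until it touches the block's free end. The block must stay flat on the bench all the time: push it, never lift or tip it. Leave the bottle, the jar and the green dish where they are.

Things in the scene. Friction and masses are not known exactly. Their poses are not given: they have to be found in the camera images.
- fixture: Aluminium L-shaped fixture fixed to the bench; rails 12 mm thick, 25 mm high. Origin: inner corner where the rails' inner faces meet, at bench level. Its x axis points out through the back rail, away from the robot; y runs along the back rail past the side rail. Back rail: x 0 to 12 mm, y -250 to 12 mm. Side rail: y 0 to 12 mm, x -150 to 0 mm. Turned by up to 0.2 rad in the world.
- home (a point): Where the centre of the block's underside belongs: 42.5 mm before the back rail's inner face and 63.5 mm from the side rail's, at bench level, axes as the fixture's. A flat yellow outline 85 by 127 mm on the bench marks the place.
- block: Blue 24-well block, 85 (its x) by 127 (its y) by 44 mm high, 0.2 to 0.4 kg, loose on the bench, sides plain and upright. Origin: centre of its underside. It starts on the open side of the fixture, 45 to 80 mm short of home along fixture x and 50 to 110 mm along fixture y, turned up to 0.25 rad to the fixture; unturned (or half a turn round) it is square to it.
- clamp (a joint): Slide of the orange clamp along the back rail, in m; it grows towards the side rail (fixture's +y). At 0 its pad face is 70 mm from the end of a home block; it touches a home block at 0.070. It starts at 0 to 0.035, stays where it is left and takes about 2 N to move.
- clamp_back (a point): Centre of the orange clamp's rear face (the one to push, facing fixture -y), 45 mm above the bench, in the plane of the back rail's inner face. The clamp is 20 mm long along the rail. From 28 to 60 mm high it bridges the rail, 20 mm either side of this point in fixture x; below that it hangs 20 mm in front of the rail's inner face.
- bottle: Amber bottle with white cap, 60 mm diameter, 140 mm high, loose, beside the fixture; origin at the centre of its underside. Leave alone.
- jar: White jar with blue cap, 60 mm diameter, 75 mm high, loose, beside the fixture; origin at the centre of its underside. Leave alone.
- dish: Green open dish, 76 mm diameter, 30 mm high, loose, beside the fixture; origin at the centre of its underside. Leave alone.
Mind the look-alikes: they are no part of the job. Several things have the shape of the block; the one meant has the colours described above.

How it is judged:
By the outcome, as a careful person would: the job done as asked, in the order asked, and still so for the second after the job is handed in, with the robot touching nothing.
It also fails if it takes over 64 s, if anything falls off the work surface, if the arm or the gripper's body presses on something with over 40 N, if the wrist force passes 120 N, or if a joint passes its speed limit or range.

### The arm

A 6-joint arm with a two-finger parallel gripper is mounted at the origin on the work surface. World frame = base frame: x ahead of the robot, y to its left, z up, the work surface at z = 0. Lengths are in m, angles in rad, forces in N, time in s.
With the tool pointing down it reaches from about 0.25 to 0.725 m from the base axis. Payload 4 kg.
Tool frame: the origin (TCP) lies between the finger pads; the fingertips stand 25 mm ahead of it and the grasp point (between the pads) lies 6 mm ahead of it; z points along the fingers, y is the line along which they close (so a half turn about z gives the same grasp; the last joint's range is limited). The gripper opens to 85 mm and grips with 20 to 120 N. Pads are 22 mm wide; open, the fingers measure 114 mm over their backs; the gripper's body (76 mm by 85 mm) begins 54 mm behind the grasp point. The pads swing forward as they close: fully open they stand 13 mm farther back than shut.
Start: joints at [1.239, 0.241, 0.005, 1.335, 0, 1.571], TCP at [0.163, 0.473, 0.256] pointing down, gripper open.
Joint ranges: [-2.72, 2.72], [-1.05, 1.87], [-1.09, 1.28], [-1.99, 2.15], [-1.42, 1.44], [-3.14, 3.14]. Speed limits (rad/s): [2.79, 2.79, 3.14, 3.14, 3.14, 3.14].

### API

Orientations are given as a unit quaternion [w, x, y, z].
In Python, from bench import ctrl gives the robot as it stands.
- The arm moves only by the tool move_arm, never from a script. Its arguments are lists of equal length, an entry for each row: "translation": the shift along the tool's x, y, z each as a share of 200 mm, from -1 to 1, a list of three; "angular": the turn, a rotation vector about the tool's x, y, z each as a share of 60 degrees, from -1 to 1, a list of three. A call has 1 to 10 rows; each row shifts and turns the commanded pose from where the row before left it, along the tool's axes as they then stand; what a row does not reach is not made up. A row lasts 1/10 s, in which the tool goes at most 50 mm and 8.59 degrees, less where a joint would pass 70% of its speed; a pose out of reach is approached as far as the arm can. A call with a number of a shift or a turn outside -1 to 1 is refused whole. A call with a gripper value outside its range is refused whole. "hand" is the opening, from -1 (shut) to 1 (fully open), set as the call begins (left out, the last holds). The fingers move at their own pace and stop on an object; "newtons" is the grip in N (left out, the last holds). Time passes only in rows, so rows that do not move let the fingers close. It gives the time, the measured TCP pose, the force, the opening and the grip force at its end, in the units of the state.
- ctrl.observe(): the state, without advancing time (a new reading comes with each control period).
- ctrl.snapshot(name): name is "scene" or "top"; returns a dict with "img" (480x640x3 uint8, red, green, blue), "depth" (480x640 float32, m along the optical axis (not along the pixel's ray), 0 where there is no reading), "fx", "fy", "cx", "cy" (pixels), "D" ([k1, k2, p1, p2, k3] as OpenCV has them; the pictures are not rectified), "R" (3x3) and "t" (3): a world point X has camera coordinates R X + t. Camera axes: x right, y down, z forward; pixel columns grow to the right and rows downward; lengths in m; the calibration is good to about 2 mm. A picture is of the moment at which its call begins.
- ctrl.job_done(): hands the job in; it is judged then, once.
The state is a dict: "clock": time; "q": joint angles; "qd": joint speeds; "tau": joint torques, N m; "tcp_pos": TCP position; "tcp_rot": TCP orientation; "contact_force": force on the tool from outside, world axes, zero at the start; "wrist_torque": the same for the moment, N m; "opening": finger opening in m; "gripper_force": force on a finger pad.
Only numpy, scipy, OpenCV 4.12 (cv2) and the standard library are available. Lean on these libraries where they do the work, as an engineer would, in place of code of your own. Each camera call takes 0.05 s, during which the arm holds its last target. There are 200 camera calls.

## Working session

There is one attempt and no reset: what is moved stays moved. The work goes in short steps, Python scripts to look and compute and a tool call to move; the robot and the scene stay as the last step left them, time stands still between calls to the robot, and variables do not carry over. Pictures are saved under pics/ and viewed, at most 10 in all, crops included, and the job is handed in when it is done.

Besides the shell and the picture viewer there is one more tool, called after "Emit:" by a JSON object that holds its "fn" and its "kwargs". move_arm: Moves the arm, as the interface text tells. Shift numbers are shares of 200 mm and turn numbers shares of 60 degrees, none past 1 either way. Its arguments: {"type":"object","properties":{"translation":{"type":"array","items":{"type":"array","items":{"type":"number","minimum":-1,"maximum":1}}},"angular":{"type":"array","items":{"type":"array","items":{"type":"number","minimum":-1,"maximum":1}}},"hand":{"type":"number"},"newtons":{"type":"number"}},"required":["translation","angular"]}

```bash
mkdir -p pics; ls; python3 - <<'E'
from bench import ctrl
import cv2
print(ctrl.observe())
for n in("top","scene"):
    s=ctrl.snapshot(n); cv2.imwrite(f"pics/{n}0.png",s["img"][:,:,::-1]); print({k:s[k] for k in s if k not in("img","depth")})
E
```

```text
pics
{'clock': 0.0, 'q': array([1.23898602e+00, 2.41418886e-01, 3.70427069e-03, 1.33520083e+00,
       1.06841287e-06, 1.57080233e+00]), 'qd': array([ 3.59804578e-04,  3.48466482e-04, -2.12714838e-03,  2.94039037e-05,
        1.40940426e-04,  1.20516927e-03]), 'tau': array([ 1.17361236e-03, -3.72315574e+01,  2.52409726e+01,  1.68956205e-02,
        6.36055825e-05,  2.58611351e-06]), 'tcp_pos': array([0.16268521, 0.47216972, 0.25540234]), 'tcp_rot': array([-1.75504869e-04,  1.65147992e-01,  9.86268228e-01, -1.04492357e-03]), 'contact_force': array([-0.03148813, -0.34097214, -0.29818113]), 'wrist_torque': array([ 0.00153433,  0.03355877, -0.01586616]), 'gripper_force': 0.0, 'opening': 0.085507553255865}
{'fx': 482.9098906759001, 'fy': 482.9098906759001, 'cx': 315.3809063539077, 'cy': 237.35391767525974, 'D': array([-0.04862655,  0.        ,  0.        ,  0.        ,  0.        ]), 'R': array([[-1.15092613e-01, -9.93354682e-01, -4.07034729e-04],
       [-9.64539463e-01,  1.11851968e-01, -2.39066437e-01],
       [ 2.37523293e-01, -2.71221799e-02, -9.71003127e-01]]), 't': array([0.15061421, 0.52070744, 0.69978309])}
{'fx': 435.7740334496483, 'fy': 435.7740334496483, 'cx': 323.64718564234676, 'cy': 239.28082954752824, 'D': array([-0.05440909,  0.        ,  0.        ,  0.        ,  0.        ]), 'R': array([[-0.64555139,  0.76359245,  0.01378266],
       [ 0.51805805,  0.45109054, -0.72672772],
       [-0.56114103, -0.46199987, -0.68678734]]), 't': array([ 0.28183941, -0.26115637,  1.04186392])}
```

View pics/top0.png

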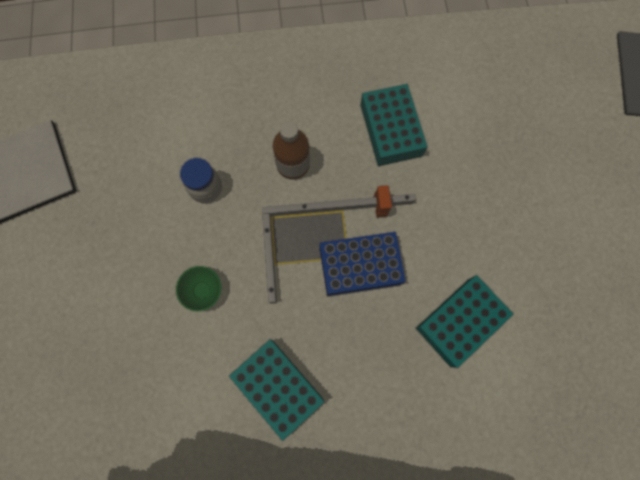

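View pics/scene0.png

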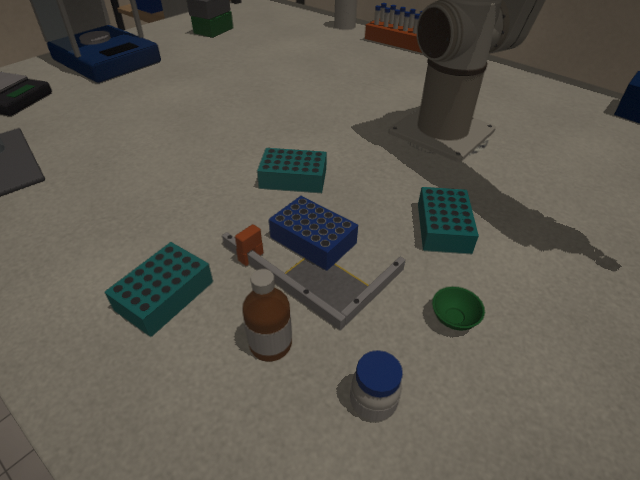

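The top view shows the blue block at (362,263) and the orange clamp at (384,201). The fixture corner is at (267,211) and the yellow outline around (310,237). The bottle is at (291,152), the jar at (200,178) and the dish at (199,288).

Candidates for the block are blue (362,263) and teal (394,124), (465,320) and (278,388). The jar's blue cap at (198,173) is also blue. I choose the blue one at (362,263) and will check it in a crop.

```bash
cat > h.py <<'E'
from bench import ctrl
import cv2, numpy as np
def rays(s,uv):
    K=np.array([[s["fx"],0,s["cx"]],[0,s["fy"],s["cy"]],[0,0,1]])
    n=cv2.undistortPoints(np.float64(uv).reshape(-1,1,2),K,s["D"]).reshape(-1,2)
    return np.c_[n,np.ones(len(n))]
def plane(s,uv,z):
    d=rays(s,uv)@s["R"]; c=-s["R"].T@s["t"]
    return c+d*((z-c[2])/d[:,2])[:,None]
def cloud(s):
    v,u=np.mgrid[:480,:640]; r=rays(s,np.c_[u.ravel(),v.ravel()])
    P=(r*s["depth"].reshape(-1,1)-s["t"])@s["R"]
    return P.reshape(480,640,3)
def big(m):
    n,l,st,_=cv2.connectedComponentsWithStats(m.astype(np.uint8))
    return l==1+np.argmax(st[1:,4])
def rect(P):
    (c,(w,h),a)=cv2.minAreaRect(np.float32(P[:,:2]*1000))
    if w>h: w,h,a=h,w,a-90   # long side = y axis; a = dir of short side (x)
    a=(a+90)%180-90
    return np.round(c,1),np.round([w,h],1),round(a,2)
def masks(s):
    hsv=cv2.cvtColor(s["img"],cv2.COLOR_RGB2HSV); H,S,V=cv2.split(hsv)
    return dict(blue=(H>108)&(H<130)&(S>110),orange=(H<14)&(S>140)&(V>60),yellow=(H>18)&(H<32)&(S>110),grey=(S<60))
E
python3 - <<'E'
from h import *
for n in("top","scene"):
    s=ctrl.snapshot(n); P=cloud(s); M=masks(s); Z=P[...,2]
    print(n,"depth bench z",np.percentile(Z[(abs(P[...,0]-.4)<.2)&(s["depth"]>0)],[5,25,50]))
    ok=s["depth"]>0
    near=np.zeros((480,640),bool)
    b=big(M["blue"]&ok&(Z>.036)&(Z<.05)) ; print("blue",rect(P[b]),np.median(Z[b]))
    pl=plane(s,np.argwhere(b)[:,::-1],.044);print(" plane",rect(pl))
    o=M["orange"]&ok&(Z>.054)&(Z<.066)&(P[...,0]>.2); o=big(o); print("orange",o.sum(),rect(P[o]),np.median(Z[o]), rect(plane(s,np.argwhere(o)[:,::-1],.06)))
    g=M["grey"]&ok&(Z>.02)&(Z<.03); g=big(cv2.morphologyEx(g.astype(np.uint8),cv2.MORPH_CLOSE,np.ones((3,3)))>0)
    print("rail",g.sum()); 
    pr=plane(s,np.argwhere(g)[:,::-1],.025); print(rect(pr))
    np.save(n+"_rail.npy",pr)
    vis=s["img"][:,:,::-1].copy(); vis[g]=(0,255,0); vis[b]=(0,0,255); vis[o]=(255,255,0)
    v=vis[170:320,230:440] if n=="top" else vis[180:340,200:420]
    cv2.imwrite(f"pics/{n}1.png",np.hstack([cv2.resize(v,(400,300),interpolation=0),cv2.resize((s["img"][:,:,::-1][170:320,230:440] if n=="top" else s["img"][:,:,::-1][180:340,200:420]),(400,300))]))
    # other objects
    for nm,lo,hi in(("jar/bottle/dish",.02,.2),):
        for uv in([(291,160),(200,185),(199,288)] if n=="top" else []): print(uv,P[uv[1],uv[0]])
E
```

```text
top depth bench z [-0.0031211  -0.00165879 -0.00057678]
blue (array([490.3,  20. ]), array([ 84.1, 125.4]), 1.92) 0.04292759187466926
 plane (array([489.6,  20.4]), array([ 84.2, 125. ]), 1.73)
orange 260 (array([589.8, -28.7]), array([18.9, 38.6]), -88.41) 0.058935444406030074 (array([589.3, -28.3]), array([19.5, 38.5]), -89.17)
rail 1485
(array([524.1,  78.4]), array([161.7, 192.8]), -1.34)
(291, 160) [0.65952283 0.11431758 0.08671365]
(200, 185) [0.63984827 0.26430469 0.07248911]
(199, 288) [0.48497257 0.2909609  0.00398236]
scene depth bench z [-1.91730016e-03 -8.60620431e-04 -7.13021397e-05]
blue (array([489.9,  21.4]), array([ 87.7, 126.8]), 1.93) 0.04314553157490465
 plane (array([494.3,  23.7]), array([ 90.4, 129.7]), 2.25)
orange 246 (array([591. , -27.4]), array([20.1, 39.6]), -86.15) 0.05907962058321387 (array([593. , -25.3]), array([22.3, 41.5]), 89.43)
rail 1573
(array([525.9,  78.9]), array([163.6, 198.8]), -1.3)
```

View pics/top1.png

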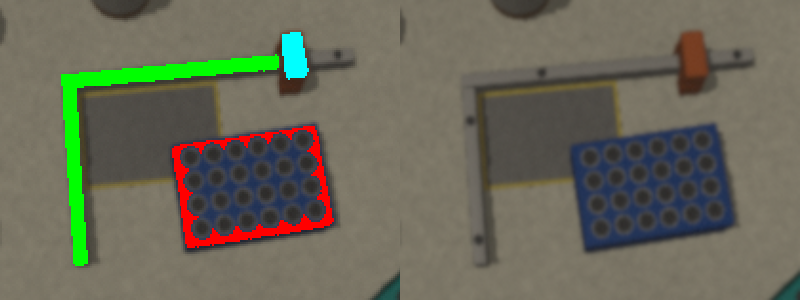

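The crop confirms the blue block and its mask at about (362,263). The rails and clamp top are also segmented correctly. Next I fit the fixture.

```bash
python3 - <<'E'
from h import *
for n in("top","scene"):
    p=np.load(n+"_rail.npy")[:,:2]*1000
    cor=np.array([p[:,0].max(),p[:,1].max()])
    L=[]
    for ax in(0,1): # 0: back rail (runs along y)
        m=(p[:,0]>cor[0]-30)&(p[:,1]<cor[1]-35) if ax==0 else (p[:,1]>cor[1]-30)&(p[:,0]<cor[0]-35)
        v=cv2.fitLine(np.float32(p[m]),cv2.DIST_HUBER,0,.01,.01).ravel(); L.append(v)
        d=v[:2]*np.sign(v[1] if ax==0 else v[0]); nn=np.array([d[1],-d[0]]) if ax==0 else np.array([-d[1],d[0]])
        r=(p[m]-v[2:])@nn
        th=np.degrees(np.arctan2(-d[0],d[1])) if ax==0 else np.degrees(np.arctan2(d[1],d[0]))
        print(n,ax,"theta",th,"width pct",np.percentile(r,[2,98]),"pt",v[2:])
        L[-1]=(v[2:],d,th)
    th=np.radians(np.mean([L[0][2],L[1][2]])); ex=np.array([np.cos(th),np.sin(th)]); ey=np.array([-ex[1],ex[0]])
    a=L[0][0]@ex-6; b=L[1][0]@ey-6
    O=a*ex+b*ey; print(n,"theta",np.degrees(th),"origin",O)
    for nm,q in(("block",(490.,20.4)),("clamp",(589.8,-28.3))): print(nm,np.array([ex@(q-O),ey@(q-O)]))
    print("home",O-42.5*ex-63.5*ey)
E
```

```text
top 0 theta -1.1841747 width pct [-6.0803685   6.24264771] pt [598.0466    61.073315]
top 1 theta -1.397643 width pct [-5.78850876  5.84533509] pt [507.27393 169.18837]
top theta -1.2909088 origin [594.30194 161.22572]
block [-101.10284837 -143.13976976]
clamp [  -0.23102937 -189.57904518]
home [550.38214  98.69931]
scene 0 theta -1.3942372 width pct [-6.51693749  6.61739734] pt [600.0975    66.458374]
scene 1 theta -1.4901868 width pct [-6.30395962  6.2927838 ] pt [513.69867 171.68707]
scene theta -1.4422119 origin [596.5412  163.59946]
block [-102.90330403 -145.83559368]
clamp [  -1.90920539 -192.00833043]
home [552.4565  101.18924]
```

```bash
cat >> h.py <<'E'
from scipy.spatial.transform import Rotation as Ro
O=np.array([595.2,162.2]); TH=np.radians(-1.35); EX=np.array([np.cos(TH),np.sin(TH)]); EY=np.array([-EX[1],EX[0]])
def fx(q): q=np.asarray(q)-O; return np.array([EX@q,EY@q])
def where():
    o=ctrl.observe(); w,x,y,z=o["tcp_rot"]; R=Ro.from_quat([x,y,z,w]).as_matrix()
    p=o["tcp_pos"]*1000
    # tool x yaw relative to fixture x
    print("t",round(o["clock"],2),"fix",fx(p[:2]).round(1),"z",p[2].round(1),"toolx yaw",np.degrees(np.arctan2(R[1,0],R[0,0])-TH).round(2),"tilt",R[:2,2].round(4),"F",o["contact_force"].round(1),"q6",o["q"][5].round(2),"open",round(o["opening"]*1000,1))
E
python3 -c "from h import *; where()"
```

```text
t 0.2 fix [-439.7  299.9] z 255.8 toolx yaw 162.34 tilt [-0.0004 -0.0012] F [-0.4 -0.5  0.3] q6 1.57 open 85.3
```

Emit:
{"fn": "move_arm", "kwargs": {"translation": [[0,0,0],[0,0,0],[0,0,0],[0,0,0],[0,0,0],[0,0,0],[0,0,0],[0,0,0],[0,0,0],[0,0,0]], "angular": [[0,0,0.12],[0,0,0.12],[0,0,0.12],[0,0,0.12],[0,0,0.12],[0,0,0.12],[0,0,0.12],[0,0,0.12],[0,0,0.12],[0,0,0.125]], "hand": 0.18}}

```text
clock: 1.2
tcp_pos: [0.1628, 0.4726, 0.2561]
tcp_rot: [0.0, 0.717, 0.697, -0.0]
contact_force: [-0.9, 0.1, 0.7]
opening: 0.0502
gripper_force: 0.0
```

```bash
python3 -c "from h import *; where()"
```

```text
t 1.2 fix [-439.6  300.1] z 256.1 toolx yaw 89.73 tilt [-0.0002 -0.0006] F [-0.9  0.1  0.7] q6 2.84 open 50.2
```

Emit:
{"fn": "move_arm", "kwargs": {"translation": [[-0.18,0.113,0],[-0.18,0.113,0],[-0.18,0.113,0],[-0.18,0.113,0],[-0.18,0.113,0],[-0.18,0.113,0],[-0.18,0.113,0],[-0.18,0.113,0],[-0.18,0.113,0],[-0.18,0.113,0]], "angular": [[0,0,0],[0,0,0],[0,0,0],[0,0,0],[0,0,0],[0,0,0],[0,0,0],[0,0,0],[0,0,0],[0,0,0]]}}

```text
clock: 2.2
tcp_pos: [0.3811, 0.106, 0.2564]
tcp_rot: [0.0, 0.715, 0.699, 0.0]
contact_force: [0.1, 1.2, -0.7]
opening: 0.0506
gripper_force: 0.0
```

Emit:
{"fn": "move_arm", "kwargs": {"translation": [[-0.185,0.114,0],[-0.185,0.114,0],[-0.185,0.114,0],[-0.185,0.114,0],[-0.185,0.114,0],[0,0,0.2],[0,0,0.2],[0,0,0.2],[0,0,0.2],[0,0,0.2]], "angular": [[0,0,0],[0,0,0],[0,0,0],[0,0,0],[0,0,0],[0,0,0],[0,0,0],[0,0,0],[0,0,0],[0,0,0]]}}

```text
clock: 3.2
tcp_pos: [0.4901, -0.08, 0.0548]
tcp_rot: [0.0, 0.715, 0.699, 0.0]
contact_force: [1.4, 0.6, -0.5]
opening: 0.0503
gripper_force: 0.0
```

```bash
python3 -c "from h import *; where()"
```

```text
t 3.2 fix [ -99.3 -244.6] z 54.8 toolx yaw 90.03 tilt [ 0.0002 -0.0001] F [ 1.4  0.6 -0.5] q6 1.43 open 50.3
```

Emit:
{"fn": "move_arm", "kwargs": {"translation": [[0,0,0.095],[0.05,0,0],[0.05,0,0],[0.05,0,0],[0.05,0,0],[0.05,0,0],[0.05,0,0],[0.05,0,0],[0.05,0,0],[0.02,0,0]], "angular": [[0,0,0],[0,0,0],[0,0,0],[0,0,0],[0,0,0],[0,0,0],[0,0,0],[0,0,0],[0,0,0],[0,0,0]]}}

```text
clock: 4.2
tcp_pos: [0.4925, 0.005, 0.0376]
tcp_rot: [0.0, 0.715, 0.699, 0.0]
contact_force: [0.4, -4.0, 2.6]
opening: 0.0504
gripper_force: 2.2
```

```bash
cat >> h.py <<'E'
def look(n="top",save=None):
    s=ctrl.snapshot(n); P=cloud(s); M=masks(s); Z=P[...,2]; ok=s["depth"]>0
    b=big(M["blue"]&ok&(Z>.03)&(Z<.055)&(P[...,0]<.605)&(P[...,1]<.19)); c,wh,a=rect(P[b]); c2,wh2,a2=rect(plane(s,np.argwhere(b)[:,::-1],.044))
    print("block fix",fx(c).round(1),wh,round(a-np.degrees(TH),2)," plane",fx(c2).round(1),wh2,round(a2-np.degrees(TH),2))
    o=big(M["orange"]&ok&(Z>.054)&(Z<.066)&(P[...,0]>.5)); print("clamp",fx(rect(P[o])[0]))
    if save: cv2.imwrite("pics/"+save,s["img"][:,:,::-1])
    return s,P
E
python3 -c "from h import *; where(); look(save='top2.png')"
```

```text
t 4.2 fix [ -99.  -159.5] z 37.6 toolx yaw 90.09 tilt [ 0.0007 -0.0001] F [ 0.4 -4.   2.6] q6 1.6 open 50.4
block fix [-97.8 -83.9] [ 84. 125.] 0.09  plane [-98.9 -83.8] [ 84.9 124.8] 0.08Traceback (most recent call last):
  File "<string>", line 1, in <module>
    from h import *; where(); look(save='top2.png')
                              ~~~~^^^^^^^^^^^^^^^^^
  File "h.py", line 37, in look
    o=big(M["orange"]&ok&(Z>.054)&(Z<.066)&(P[...,0]>.5)); print("clamp",fx(rect(P[o])[0]))
  File "h.py", line 16, in big
    return l==1+np.argmax(st[1:,4])
                ~~~~~~~~~^^^^^^^^^^
    return _wrapfunc(a, 'argmax', axis=axis, out=out, **kwds)
    return bound(*args, **kwds)
ValueError: attempt to get argmax of an empty sequence
```

Emit:
{"fn": "move_arm", "kwargs": {"translation": [[0.015,0,0],[0.015,0,0],[0.015,0,0],[0.015,0,0],[0.015,0,0],[0.015,0,0],[0,0,0],[-0.1,0,0],[0,0,-0.2],[0,0,-0.2]], "angular": [[0,0,0],[0,0,0],[0,0,0],[0,0,0],[0,0,0],[0,0,0],[0,0,0],[0,0,0],[0,0,0],[0,0,0]]}}

```text
clock: 5.25
tcp_pos: [0.4902, 0.0028, 0.1163]
tcp_rot: [-0.003, 0.715, 0.699, -0.001]
contact_force: [0.7, 1.1, 0.7]
opening: 0.0503
gripper_force: 0.0
```

Emit:
{"fn": "move_arm", "kwargs": {"translation": [[0.16,-0.125,-0.1],[0.16,-0.125,0],[0.155,-0.125,0],[0,0,0],[0,0,0],[0,0,0],[0,0,0],[0,0,0],[0,0,0],[0,0,0]], "angular": [[0,0,0],[0,0,0],[0,0,0],[0,0,-0.14],[0,0,-0.14],[0,0,-0.14],[0,0,-0.14],[0,0,-0.14],[0,0,-0.14],[0,0,-0.14]], "hand": 1}}

```text
clock: 6.25
tcp_pos: [0.4186, 0.0998, 0.1368]
tcp_rot: [-0.001, 0.277, 0.961, 0.001]
contact_force: [-0.9, 0.2, -0.8]
opening: 0.0854
gripper_force: 0.0
```

Emit:
{"fn": "move_arm", "kwargs": {"translation": [[0,0,0],[0,0,0],[0,0,0],[0,0,0],[0,0,0]], "angular": [[0,0,-0.14],[0,0,-0.14],[0,0,-0.14],[0,0,-0.1],[0,0,0]]}}

```text
clock: 6.75
tcp_pos: [0.4186, 0.0996, 0.1368]
tcp_rot: [-0.001, 0.011, 1.0, 0.001]
contact_force: [-0.3, -0.8, 0.1]
opening: 0.0855
gripper_force: 0.0
```

```bash
sed -i 's/^def big(m):/def big(m):\n    if not m.any(): return m/; s/print("clamp",fx(rect(P\[o\])\[0\]))/print("clamp",fx(rect(P[o])[0]) if o.any() else None)/' h.py
python3 -c "from h import *; where(); look(save='top2.png')"
```

```text
t 6.75 fix [-175.   -66.8] z 136.8 toolx yaw 180.08 tilt [-0.0018  0.0019] F [-0.3 -0.8  0.1] q6 0.25 open 85.5Traceback (most recent call last):
  File "<string>", line 1, in <module>
    from h import *; where(); look(save='top2.png')
                              ~~~~^^^^^^^^^^^^^^^^^
  File "h.py", line 36, in look
    b=big(M["blue"]&ok&(Z>.03)&(Z<.055)&(P[...,0]<.605)&(P[...,1]<.19)); c,wh,a=rect(P[b]); c2,wh2,a2=rect(plane(s,np.argwhere(b)[:,::-1],.044))
                                                                                                           ~~~~~^^^^^^^^^^^^^^^^^^^^^^^^^^^^^^^
  File "h.py", line 8, in plane
    d=rays(s,uv)@s["R"]; c=-s["R"].T@s["t"]
      ~~~~^^^^^^
  File "h.py", line 5, in rays
    n=cv2.undistortPoints(np.float64(uv).reshape(-1,1,2),K,s["D"]).reshape(-1,2)
      ~~~~~~~~~~~~~~~~~~~^^^^^^^^^^^^^^^^^^^^^^^^^^^^^^^^^^^^^^^^^
cv2.error: OpenCV(4.12.0) /io/opencv/modules/calib3d/src/undistort.dispatch.cpp:347: error: (-215:Assertion failed) CV_IS_MAT(_src) && CV_IS_MAT(_dst) && (_src->rows == 1 || _src->cols == 1) && (_dst->rows == 1 || _dst->cols == 1) && _src->cols + _src->rows - 1 == _dst->rows + _dst->cols - 1 && (CV_MAT_TYPE(_src->type) == CV_32FC2 || CV_MAT_TYPE(_src->type) == CV_64FC2) && (CV_MAT_TYPE(_dst->type) == CV_32FC2 || CV_MAT_TYPE(_dst->type) == CV_64FC2) in function 'cvUndistortPointsInternal'
```

Emit:
{"fn": "move_arm", "kwargs": {"translation": [[0,-0.016,0.17],[0,0,0.17],[0,0,0.17],[-0.05,0,0],[-0.05,0,0],[-0.05,0,0],[-0.05,0,0],[-0.05,0,0],[-0.05,0,0],[-0.05,0,0]], "angular": [[0,0,0],[0,0,0],[0,0,0],[0,0,0],[0,0,0],[0,0,0],[0,0,0],[0,0,0],[0,0,0],[0,0,0]]}}

```text
clock: 7.8
tcp_pos: [0.49, 0.094, 0.0358]
tcp_rot: [0.0, 0.011, 1.0, 0.0]
contact_force: [-5.3, 0.3, 2.7]
opening: 0.0853
gripper_force: 2.1
```

```bash
python3 -c "from h import *; where(); look('scene',save='sc2.png')"
```

```text
t 7.8 fix [-103.6  -70.7] z 35.8 toolx yaw 180.04 tilt [0.     0.0002] F [-5.3  0.3  2.7] q6 0.21 open 85.3
block fix [-51.8 -64.5] [ 91.9 127.9] -1.15  plane [-45.1 -61. ] [ 93.3 132.3] -0.3
clamp [  -0.20820424 -190.65782609]
```

View pics/sc2.png

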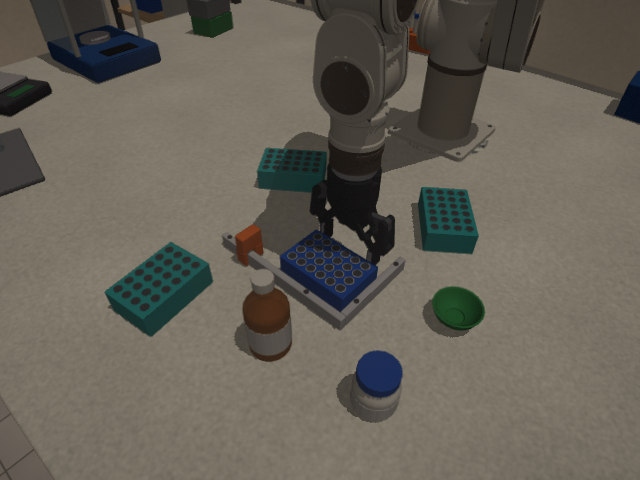

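The scene view shows the block at (328,268), pushed evenly by both fingers and about 7 mm short of the back rail. The clamp at (250,245) hasn't moved. I continue slowly until the force rises.

Emit:
{"fn": "move_arm", "kwargs": {"translation": [[-0.007,0,0],[-0.006,0,0],[-0.005,0,0],[-0.005,0,0],[-0.005,0,0],[-0.004,0,0]], "angular": [[0,0,0],[0,0,0],[0,0,0],[0,0,0],[0,0,0],[0,0,0]]}}

```text
clock: 8.45
tcp_pos: [0.4955, 0.0937, 0.0351]
tcp_rot: [-0.0, 0.011, 1.0, -0.0]
contact_force: [-1.4, 0.0, 0.1]
opening: 0.0854
gripper_force: 1.0
```

```bash
python3 -c "from h import *; where()"
```

```text
t 8.45 fix [-98.1 -70.8] z 35.1 toolx yaw 180.05 tilt [-0.0003 -0.0002] F [-1.4  0.   0.1] q6 0.21 open 85.4
```

Emit:
{"fn": "move_arm", "kwargs": {"translation": [[-0.004,0,0],[-0.004,0,0],[-0.003,0,0],[0,0,0]], "angular": [[0,0,0],[0,0,0],[0,0,0],[0,0,0]]}}

```text
clock: 8.85
tcp_pos: [0.4968, 0.0937, 0.0351]
tcp_rot: [-0.001, 0.011, 1.0, -0.0]
contact_force: [-4.6, 0.3, 2.5]
opening: 0.0852
gripper_force: 2.7
```

Emit:
{"fn": "move_arm", "kwargs": {"translation": [[-0.003,0,0],[-0.003,0,0],[0,0,0]], "angular": [[0,0,0],[0,0,0],[0,0,0]]}}

```text
clock: 9.15
tcp_pos: [0.4968, 0.0937, 0.0351]
tcp_rot: [-0.002, 0.011, 1.0, 0.0]
contact_force: [-9.6, 0.5, 6.0]
opening: 0.0851
gripper_force: 4.2
```

Emit:
{"fn": "move_arm", "kwargs": {"translation": [[-0.003,0,0],[0,0,0],[0.06,0,0],[0.065,0,0],[0,0,-0.2],[0,0,-0.2],[0,0,-0.1],[-0.13,-0.13,0],[-0.12,-0.13,0],[-0.12,-0.135,0]], "angular": [[0,0,0],[0,0,0],[0,0,0],[0,0,0],[0,0,0],[0,0,0],[0,0,0],[0,0,0],[0,0,0],[0,0,0]]}}

```text
clock: 10.15
tcp_pos: [0.5495, 0.0129, 0.1365]
tcp_rot: [0.002, 0.011, 1.0, -0.0]
contact_force: [-0.2, -0.4, -0.1]
opening: 0.0854
gripper_force: 0.0
```

Emit:
{"fn": "move_arm", "kwargs": {"translation": [[0,0,0],[0,0,0],[0,0,0],[0,0,0],[0,0,0],[0,0,0],[0,0,0],[0,0,0],[0,0,0],[0,0,0]], "angular": [[0,0,0.14],[0,0,0.14],[0,0,0.14],[0,0,0.14],[0,0,0.14],[0,0,0.14],[0,0,0.14],[0,0,0.14],[0,0,0.14],[0,0,0.14]], "hand": -0.3}}

```text
clock: 11.15
tcp_pos: [0.5484, 0.0135, 0.1358]
tcp_rot: [0.001, 0.68, 0.733, 0.001]
contact_force: [0.4, -1.0, -0.5]
opening: 0.0298
gripper_force: 0.0
```

Emit:
{"fn": "move_arm", "kwargs": {"translation": [[0,0,0],[0,0,0]], "angular": [[0,0,0.1],[0,0,0]]}}

```text
clock: 11.35
tcp_pos: [0.5482, 0.0135, 0.1358]
tcp_rot: [0.001, 0.715, 0.699, 0.001]
contact_force: [0.0, -0.1, -0.3]
opening: 0.0296
gripper_force: 0.0
```

```bash
python3 -c "from h import *; where(); look('scene')
s=ctrl.snapshot('top');a=s['img'][:,:,::-1];t=ctrl.snapshot('scene')['img'][:,:,::-1]
cv2.imwrite('pics/c3.png',np.hstack([cv2.resize(a[170:320,230:430],(400,300)),cv2.resize(t[200:350,220:420],(400,300))]))"
```

```text
t 11.35 fix [ -43.5 -149.8] z 135.8 toolx yaw 90.04 tilt [ 0.0028 -0.0002] F [ 0.  -0.1 -0.3] q6 1.62 open 29.6
block fix [-42.7 -64.3] [ 86.7 126.9] -0.7  plane [-37.9 -60.9] [ 92.9 132. ] -0.03
clamp [   0.76795842 -189.6345439 ]
```

View pics/c3.png

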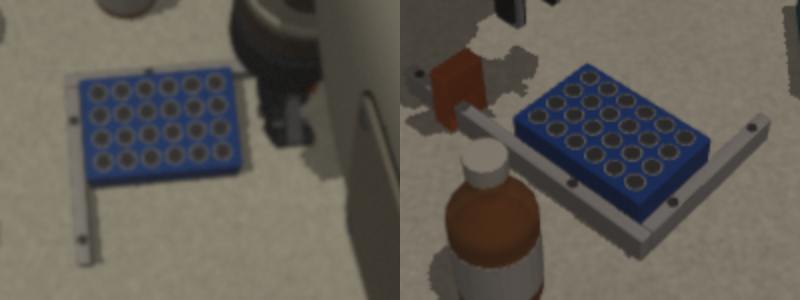

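The crops show the block seated against the back rail, with at most a millimetre or two of gap at the side rail. Next is a final nudge along +y.

Emit:
{"fn": "move_arm", "kwargs": {"translation": [[0,-0.03,0.16],[0,0,0.16],[0,0,0.15],[0.02,0,0],[0.015,0,0],[0.01,0,0],[0.005,0,0],[0.005,0,0],[0.005,0,0],[0,0,0]], "angular": [[0,0,0],[0,0,0],[0,0,0],[0,0,0],[0,0,0],[0,0,0],[0,0,0],[0,0,0],[0,0,0],[0,0,0]]}}

```text
clock: 12.5
tcp_pos: [0.5422, 0.0233, 0.0429]
tcp_rot: [0.003, 0.716, 0.698, -0.001]
contact_force: [-0.2, -9.3, 1.0]
opening: 0.0299
gripper_force: 4.4
```

```bash
python3 -c "from h import *; where()"
```

```text
t 12.5 fix [ -49.7 -140.2] z 42.9 toolx yaw 89.96 tilt [ 0.0029 -0.0056] F [-0.2 -9.3  1. ] q6 1.64 open 29.9
```

Emit:
{"fn": "move_arm", "kwargs": {"translation": [[0.004,0,0],[0.004,0,0],[0,0,0]], "angular": [[0,0,0],[0,0,0],[0,0,0]]}}

```text
clock: 12.8
tcp_pos: [0.5422, 0.0233, 0.043]
tcp_rot: [0.004, 0.716, 0.698, -0.002]
contact_force: [-1.3, -12.8, 1.6]
opening: 0.0299
gripper_force: 6.5
```

Emit:
{"fn": "move_arm", "kwargs": {"translation": [[0.004,0,0],[0,0,0]], "angular": [[0,0,0],[0,0,0]]}}

```text
clock: 13.0
tcp_pos: [0.5422, 0.0233, 0.043]
tcp_rot: [0.005, 0.716, 0.698, -0.003]
contact_force: [-1.1, -15.1, 1.7]
opening: 0.0298
gripper_force: 7.6
```

Emit:
{"fn": "move_arm", "kwargs": {"translation": [[-0.03,0,0],[0,0,-0.2],[0,0,-0.2],[0,0,-0.07],[-0.16,0.08,0],[-0.16,0.08,0],[-0.155,0.085,0],[0,0,0],[0,0,0],[0,0,0]], "angular": [[0,0,0],[0,0,0],[0,0,0],[0,0,0],[0,0,0],[0,0,0],[0,0,0],[0,0,0],[0,0,0],[0,0,0]], "hand": -1}}

```text
clock: 14.0
tcp_pos: [0.5877, -0.073, 0.1357]
tcp_rot: [-0.0, 0.715, 0.699, 0.0]
contact_force: [-0.2, 0.3, -0.2]
opening: -0.0
gripper_force: 0.0
```

```bash
python3 -c "from h import *; where(); look('scene'); look('top')
s=ctrl.snapshot('top');a=s['img'][:,:,::-1];t=ctrl.snapshot('scene')['img'][:,:,::-1]
cv2.imwrite('pics/c4.png',np.hstack([cv2.resize(a[170:320,230:430],(400,300)),cv2.resize(t[200:350,220:420],(400,300))]))"
```

```text
t 14.0 fix [  -2.  -235.3] z 135.7 toolx yaw 90.09 tilt [0.0003 0.0009] F [-0.2  0.3 -0.2] q6 1.47 open -0.0
block fix [-42.9 -62.8] [ 86.7 126.9] 0.47  plane [-38.1 -59.3] [ 92.2 131.8] 0.0
clamp [ 1.61057033e-01 -1.89348763e+02]
block fix [-43.4 -64.3] [ 82.9 123.4] 0.1  plane [-44.3 -64.5] [ 84.3 123.5] 0.26
clamp [  -0.58688943 -191.56700019]
```

View pics/c4.png

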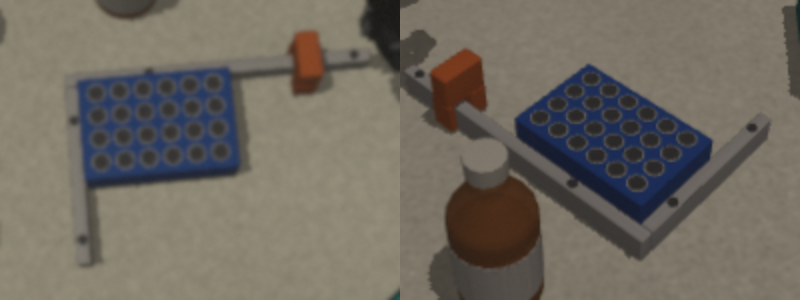

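The top crop shows the block in the corner at (158,125), with the clamp still at (308,62). To be sure the nudge did not open a gap at the back rail, I press +x once more.

Emit:
{"fn": "move_arm", "kwargs": {"translation": [[0.164,-0.123,0],[0.164,-0.123,0],[0.164,-0.123,0],[0.164,-0.123,0],[0.164,-0.123,0],[0,0,0],[0,0,0],[0,0,0],[0,0,0],[0,0,0]], "angular": [[0,0,0],[0,0,0],[0,0,0],[0,0,0],[0,0,0],[0,0,-0.14],[0,0,-0.14],[0,0,-0.14],[0,0,-0.14],[0,0,-0.14]], "hand": 1}}

```text
clock: 15.2
tcp_pos: [0.4683, 0.0935, 0.1355]
tcp_rot: [0.0, 0.414, 0.91, 0.0]
contact_force: [-0.5, -0.4, -0.4]
opening: 0.0854
gripper_force: 0.0
```

Emit:
{"fn": "move_arm", "kwargs": {"translation": [[0,0,0],[0,0,0],[0,0,0],[0,0,0],[0,0,0],[0,0,0],[0,0,0.17],[0,0,0.17],[0,0,0.16],[0,0,0]], "angular": [[0,0,-0.14],[0,0,-0.14],[0,0,-0.14],[0,0,-0.14],[0,0,-0.14],[0,0,-0.1],[0,0,0],[0,0,0],[0,0,0],[0,0,0]]}}

```text
clock: 16.2
tcp_pos: [0.4646, 0.0926, 0.0319]
tcp_rot: [-0.004, 0.011, 1.0, -0.001]
contact_force: [-0.9, -0.3, 0.4]
opening: 0.0857
gripper_force: 0.0
```

```bash
python3 -c "from h import *; where()"
```

```text
t 16.2 fix [-128.9  -72.6] z 31.9 toolx yaw 180.1 tilt [-0.0087 -0.0015] F [-0.9 -0.3  0.4] q6 0.22 open 85.7
```

Emit:
{"fn": "move_arm", "kwargs": {"translation": [[-0.05,0,0],[-0.05,0,0],[-0.025,0,0],[-0.015,0,0],[-0.005,0,0],[-0.005,0,0],[-0.005,0,0],[-0.005,0,0],[-0.004,0,0],[0,0,0]], "angular": [[0,0,0],[0,0,0],[0,0,0],[0,0,0],[0,0,0],[0,0,0],[0,0,0],[0,0,0],[0,0,0],[0,0,0]]}}

```text
clock: 17.2
tcp_pos: [0.4968, 0.0923, 0.0355]
tcp_rot: [-0.004, 0.011, 1.0, 0.0]
contact_force: [-12.8, 2.1, 9.9]
opening: 0.085
gripper_force: 6.2
```

Emit:
{"fn": "move_arm", "kwargs": {"translation": [[-0.004,0,0],[-0.004,0,0],[0,0,0]], "angular": [[0,0,0],[0,0,0],[0,0,0]]}}

```text
clock: 17.5
tcp_pos: [0.4969, 0.0923, 0.0354]
tcp_rot: [-0.006, 0.011, 1.0, 0.0]
contact_force: [-15.9, 2.3, 13.0]
opening: 0.0854
gripper_force: 8.1
```

The stop is at the same place (x = 0.4968), so the block is flat on the back rail. Next is the clamp.

Emit:
{"fn": "move_arm", "kwargs": {"translation": [[0.06,0,0],[0.065,0,0],[0,0,-0.17],[0,0,-0.17],[0,0,-0.16],[-0.12,-0.17,0],[-0.12,-0.17,0],[-0.12,-0.17,0],[-0.12,-0.17,0],[-0.12,-0.17,0]], "angular": [[0,0,0],[0,0,0],[0,0,0],[0,0,0],[0,0,0],[0,0,0],[0,0,0],[0,0,0],[0,0,0],[0,0,0]]}}

```text
clock: 18.5
tcp_pos: [0.5957, -0.0819, 0.1365]
tcp_rot: [0.001, 0.012, 1.0, -0.0]
contact_force: [0.4, -0.2, 0.3]
opening: 0.0855
gripper_force: 0.0
```

Emit:
{"fn": "move_arm", "kwargs": {"translation": [[0,0,0],[0,0,0],[0,0,0],[0,0,0],[0,0,0],[0,0,0],[0,0,0],[0,0,0],[0,0,0],[0,0,0]], "angular": [[0,0,0.14],[0,0,0.14],[0,0,0.14],[0,0,0.14],[0,0,0.14],[0,0,0.14],[0,0,0.14],[0,0,0.14],[0,0,0.14],[0,0,0.14]], "hand": -1}}

```text
clock: 19.5
tcp_pos: [0.5948, -0.0804, 0.1363]
tcp_rot: [0.001, 0.68, 0.733, 0.0]
contact_force: [-0.1, 0.2, 0.0]
opening: 0.0002
gripper_force: 0.0
```

Emit:
{"fn": "move_arm", "kwargs": {"translation": [[0,0,0],[0,0,0]], "angular": [[0,0,0.1],[0,0,0]]}}

```text
clock: 19.7
tcp_pos: [0.5948, -0.0804, 0.1362]
tcp_rot: [0.001, 0.715, 0.699, 0.0]
contact_force: [0.2, -0.6, 0.2]
opening: 0.0
gripper_force: 0.0
```

```bash
python3 -c "from h import *; where(); look('top'); look('scene')"
```

```text
t 19.7 fix [   5.3 -242.5] z 136.2 toolx yaw 90.04 tilt [ 0.0018 -0.0005] F [ 0.2 -0.6  0.2] q6 1.46 open 0.0
block fix [-43.8 -64.4] [ 82.7 123.6] -0.02  plane [-44.3 -64.4] [ 83.6 123.2] -0.08
clamp [  -0.79390184 -191.27179541]
block fix [-42.4 -62.8] [ 85.7 127.2] -0.14  plane [-37.8 -59.1] [ 92.7 132.1] 0.07
clamp [   0.47275364 -189.84155631]
```

Emit:
{"fn": "move_arm", "kwargs": {"translation": [[0,-0.027,0.175],[0,0,0.175],[0.05,0,0],[0.05,0,0],[0.05,0,0],[0.05,0,0],[0.05,0,0],[0.05,0,0],[0.05,0,0],[0,0,0]], "angular": [[0,0,0],[0,0,0],[0,0,0],[0,0,0],[0,0,0],[0,0,0],[0,0,0],[0,0,0],[0,0,0],[0,0,0]]}}

```text
clock: 20.8
tcp_pos: [0.5906, -0.008, 0.0657]
tcp_rot: [-0.0, 0.714, 0.7, 0.001]
contact_force: [0.7, -0.5, 0.2]
opening: 0.0002
gripper_force: 0.0
```

```bash
python3 -c "from h import *; where(); look('scene')"
```

```text
t 20.8 fix [  -0.6 -170.3] z 65.7 toolx yaw 90.16 tilt [0.0007 0.0014] F [ 0.7 -0.5  0.2] q6 1.58 open 0.2
block fix [-42.7 -62.7] [ 86.5 127.3] -0.04  plane [-37.8 -59.2] [ 92.8 132. ] -0.01
clamp [  -0.54267222 -146.75351957]
```

Emit:
{"fn": "move_arm", "kwargs": {"translation": [[0.01,0,0],[0.01,0,0],[0.01,0,0],[0.01,0,0],[0.005,0,0],[0.005,0,0],[0,0,0]], "angular": [[0,0,0],[0,0,0],[0,0,0],[0,0,0],[0,0,0],[0,0,0],[0,0,0]]}}

```text
clock: 21.55
tcp_pos: [0.5902, 0.0001, 0.065]
tcp_rot: [-0.0, 0.715, 0.699, -0.0]
contact_force: [-1.5, -2.0, -0.9]
opening: 0.0002
gripper_force: 0.9
```

Emit:
{"fn": "move_arm", "kwargs": {"translation": [[0.005,0,0],[0.005,0,0],[0,0,0]], "angular": [[0,0,0],[0,0,0],[0,0,0]]}}

```text
clock: 21.85
tcp_pos: [0.5905, 0.0021, 0.0652]
tcp_rot: [-0.0, 0.715, 0.699, -0.0]
contact_force: [-1.8, -1.4, -0.9]
opening: -0.0003
gripper_force: 1.0
```

Emit:
{"fn": "move_arm", "kwargs": {"translation": [[0.004,0,0],[0.004,0,0],[0,0,0]], "angular": [[0,0,0],[0,0,0],[0,0,0]]}}

```text
clock: 22.15
tcp_pos: [0.5905, 0.0022, 0.0653]
tcp_rot: [0.001, 0.716, 0.699, -0.001]
contact_force: [-1.9, -6.0, -0.8]
opening: -0.0
gripper_force: 3.2
```

```bash
python3 -c "from h import *; where(); look('scene')"
```

```text
t 22.15 fix [  -0.9 -160.1] z 65.3 toolx yaw 89.98 tilt [-0.0003 -0.0031] F [-1.9 -6.  -0.8] q6 1.6 open -0.0
block fix [-42.5 -62.9] [ 86.1 127.4] 0.05  plane [-37.8 -59.2] [ 92.8 132.1] 0.07
clamp [ 5.21357703e-02 -1.38037087e+02]
```

Emit:
{"fn": "move_arm", "kwargs": {"translation": [[0.004,0,0],[0,0,0],[-0.05,0,0],[-0.15,0,0],[0,0,-0.2],[0,0,-0.2],[-0.2,-0.2,0],[-0.2,-0.2,0],[0,0,0],[0,0,0]], "angular": [[0,0,0],[0,0,0],[0,0,0],[0,0,0],[0,0,0],[0,0,0],[0,0,0],[0,0,0],[0,0,0],[0,0,0]]}}

```text
clock: 23.2
tcp_pos: [0.5176, -0.1052, 0.1461]
tcp_rot: [0.0, 0.716, 0.698, 0.001]
contact_force: [1.4, -0.2, 0.8]
opening: -0.0001
gripper_force: 0.0
```

```bash
python3 -c "from h import *; where(); look('scene'); look('top')
s=ctrl.snapshot('top');a=s['img'][:,:,::-1];t=ctrl.snapshot('scene')['img'][:,:,::-1]
cv2.imwrite('pics/c5.png',np.hstack([cv2.resize(a[120:320,170:437],(400,300)),cv2.resize(t[200:410,220:500],(400,300))]))"
```

```text
t 23.2 fix [ -71.2 -269.1] z 146.1 toolx yaw 89.93 tilt [0.0025 0.0012] F [ 1.4 -0.2  0.8] q6 1.39 open -0.1
block fix [-42.7 -62.7] [ 85.8 127.3] -0.2  plane [-37.9 -59.2] [ 92.5 132. ] 0.07
clamp [ 1.04988484e-01 -1.36035286e+02]
block fix [-43.5 -64.4] [ 83.  123.7] 0.14  plane [-44.3 -64.4] [ 84.2 123.5] 0.26
clamp [  -0.67594165 -136.85391154]
```

View pics/c5.png

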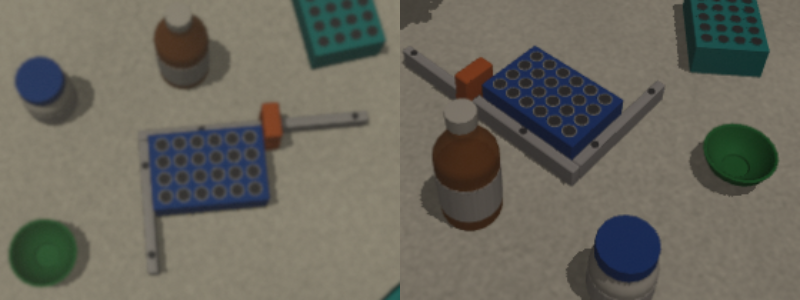

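The crops show the block seated in the corner at (208,168) and the clamp touching its free end at (270,123). The bottle, jar and dish have not moved, and the arm is clear.

```bash
python3 -c "from bench import ctrl; print(ctrl.job_done())"
```

```text
the job is handed in; nothing more can be done
None
```

The blue block is home in the fixture corner, flat against both rails, and the orange clamp touches its free end. The bottle, jar and dish look unmoved. I handed the job in at about 23 s; no verdict came back.

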